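# Clear the clogged desoldering filter

## Task

One of the two filter cartridges locked in the desoldering station is clogged (dark brown window on top; the good one's is white): turn the clogged one counter-clockwise past its click to the stop, lift it straight out, stand it upright on the round grey pad and let go. Then take it again the other way, by the two ends of its handle, lower it between the walls of the yellow caddy, handle along the slot and centred in it, and keep hold until it stands on the slot's floor. Leave it standing upright there, with the good cartridge still locked as it was and the rest of the bench undisturbed.

Things in the scene. Friction and masses are not known exactly. Their poses are not given: they have to be found in the camera images.
- spent: clogged bayonet cartridge, dark brown window on top, 66 mm high, 0.12 kg; starts locked in either well. Origin: underside centre, z up. Grey handle block 64 mm long (own x), 24 thick (own y), 30 to 66 mm above the origin; below it a black barrel, 28 mm diameter, with 2 lugs to 24 mm from the axis along +x and -x (9 mm wide, 4 to 12 mm above the origin). Same after half a turn.
- clean: the good cartridge, same size and shape, with a white window on top of its handle; locked in the other well
- clean_end (a point): middle of one end face of the good cartridge's handle, 32 mm from its axis, 48 mm above its origin
- station: fixed blue and grey desoldering station, 180 x 260 mm, 80 mm high. Origin on the table midway between its two round wells (90 mm across, at y = -52 and +52 mm); x points away from its black front panel, y to the left well. Notches in each well's bottom collar, and pairs of yellow marks on the rim, lie along x: a cartridge lifts out only with its handle on that line.
- well_right (a point): axis of the right well (y = -52 mm), on the floor the cartridge stands on, 20 mm above the table. A locked handle spans 50 to 86 mm above the table; fingers have room beside its flats only (13 mm at its ends), and fingers opened wide do not fit into the well. Well bottom (collar top) at 42 mm, collar 8 mm thick. Axes as the station.
- well_left (a point): the same for the left well (y = +52 mm). In both wells a locked handle is turned 0.95 to 1.4 rad clockwise (from above) from the release line. Turned counter-clockwise, the lugs meet a sprung click from about 0.8 rad before that line (about 0.25 N m), pass it, then reach a hard stop on the line, under the notches.
- pad: fixed round grey set-down pad, 100 mm across, 4 mm thick; origin at the centre of its underside
- caddy: fixed yellow caddy: base 110 x 70 x 6 mm, and two upright walls 36 mm apart, 48 mm long (along x), 8 mm thick, tops 76 mm above the table: a slot along x, open at the top and both ends. Origin: centre of the underside. A cartridge in it shows 8 mm of handle beyond the walls at each end; its top is 4 mm below theirs, and no finger fits between wall and flats.
- slot (a point): centre of the slot's floor, 6 mm above the table; x along the slot, z up
- board_a: loose green circuit board on a black tray, 100 x 70 x 14 mm. A bystander: leave alone.
- board_b: another loose green circuit board on a black tray, 100 x 70 x 14 mm. A bystander: leave alone.
- tip_cleaner: round brass pot with brass wool, 80 mm across, 64 mm high. A bystander: leave alone.
- cutters: side cutters with black handles lying on the mat, 140 mm long, 14 mm high; origin at the pivot. A bystander: leave alone.
- spool: blue and silver solder spool standing on its flange, 64 mm across, 42 mm high. A bystander: leave alone.
- screwdriver: red screwdriver lying on the mat, 160 mm long. A bystander: leave alone.
- leads_tub: white round tub, 72 mm across, 45 mm high. A bystander: leave alone.
There are look-alikes about, which are no part of the job. What is shaped like the spent but red is not meant. There is more than one size of the caddy; the job needs the larger.

How it is judged:
By the outcome, as a careful person would: the job done as asked, in the order asked, and still so for the second after the job is handed in, with the robot touching nothing.
It also fails if it takes over 72 s, if anything falls off the work surface, if the arm or the gripper's body presses on something with over 40 N, if the wrist force passes 120 N, or if a joint passes its speed limit or range.

## Robot

A 6-joint arm with a two-finger parallel gripper is mounted at the origin on the work surface. World frame = base frame: x ahead of the robot, y to its left, z up, the work surface at z = 0. Lengths are in m, angles in degrees, forces in N, time in s.
With the tool pointing down it reaches from about 0.3 to 0.75 m from the base axis. Payload 8.5 kg.
Tool frame: the origin (TCP) lies midway between the tips of the shut fingers; the grasp point (between the pads) lies grasp_offset behind it (grasp_offset is the distance from the TCP to the grasp point, in m); z points along the fingers, y is the line along which they close (so a half turn about z gives the same grasp; the last joint's range is limited). The gripper opens to 85 mm and grips with 20 to 120 N. Pads are 22 mm wide; open, the fingers measure 114 mm over their backs; the gripper's body (76 mm by 85 mm) begins 54 mm behind the grasp point. The pads swing forward as they close: fully open they stand 13 mm farther back than shut.
Start: joints at [-83.383, 21.807, 74.336, -0, 83.858, -12.336], TCP at [0.179, -0.52, 0.231] pointing down, gripper open.
Joint ranges: [-178.18, 178.18], [-50.72, 133.34], [12.68, 142.11], [-81.47, 261.47], [9.98, 163.14], [-165.26, 165.26]. Speed limits (degrees/s): [136.94, 136.94, 180, 180, 180, 180].

## Interface

Orientations are given as a 3x3 rotation matrix whose columns are the frame's x, y, z axes.
In Python, from rig import observe, get_image, camera_params, close_job, grasp_offset gives the robot as it stands.
- The arm moves only by the shell command python3 -m handwheel 'ROWS' [OPENING] [FORCE]. ROWS is JSON, a list of rows, each a list of 2 entries, a list of its own where there are three numbers: the shift along the tool's x, y, z as a fraction of full scale, then the turn, a rotation vector about the tool's x, y, z as a fraction of full scale. In form: [[[dx, dy, dz], [ax, ay, az]], ...]. A call has 1 to 10 rows; each row is the pose to reach, as a shift and turn from the pose commanded when the call began, along the tool's axes at that moment, turning the shorter way round; what a row does not reach only later rows make up. Full scale, the value 1, is 0.5 m for a shift and pi rad for a turn. A row lasts 1/10 s, in which the tool goes at most 50 mm and 8.59 degrees, less where a joint would pass 70% of its speed; a pose out of reach is approached as far as the arm can. A call with a number of a shift or a turn outside -1 to 1 is refused whole. A call with a gripper value outside its range is refused whole. OPENING is the opening, from 0 (shut) to 1 (fully open), set as the call begins (- or left out, the last holds). The fingers move at their own pace and stop on an object; FORCE is the grip in N (left out, the last holds). Time passes only in rows, so rows that repeat a pose let the fingers close. It gives the time, the measured TCP pose, the force, the opening and the grip force at its end, in the units of the state.
- observe(): the state, without advancing time (a new reading comes with each control period).
- get_image(name): name is "scene" or "top" or "wrist"; returns (picture, depth): 480x640x3 uint8, red, green, blue; 480x640 float32, m along the optical axis (not along the pixel's ray), 0 where there is no reading.
- camera_params(name): a dict with "K" (3x3 intrinsics, pixels), "R" (3x3) and "t" (3): a world point X has camera coordinates R X + t. Camera axes: x right, y down, z forward; pixel columns grow to the right and rows downward; lengths in m; the calibration is good to about 2 mm. A picture is of the moment at which its call begins: read the wrist's pose just before it. camera_params takes no time and is no camera call; for the wrist camera it gives the pose at the moment of the call.
- close_job(): hands the job in; it is judged then, once.
The state is a dict: "time_s": time; "q": joint angles; "qvel": joint speeds; "joint_efforts": joint torques, N m; "position": TCP position; "tool_rot": TCP orientation; "ft_force": force on the tool from outside, world axes, zero at the start; "wrist_torque": the same for the moment, N m; "grip_width": finger opening in m; "gripper_force": force on a finger pad.
Only numpy, scipy, OpenCV 4.12 (cv2) and the standard library are available. Lean on these libraries where they do the work, as an engineer would, in place of code of your own. Each camera call takes 0.05 s, during which the arm holds its last target. There are 200 camera calls.

## Working session

There is one attempt and no reset: what is moved stays moved. The work goes in short steps, Python scripts to look and compute and a shell command to move; the robot and the scene stay as the last step left them, time stands still between calls to the robot, and variables do not carry over. Pictures are saved under pics/ and viewed, at most 10 in all, crops included, and the job is handed in when it is done.

```bash
ls; mkdir -p pics
cat > h.py <<'E'
import numpy as np, cv2
from rig import *
def snap(n,f=None):
    P=camera_params(n); im,d=get_image(n)
    if f: cv2.imwrite('pics/'+f,cv2.cvtColor(im,cv2.COLOR_RGB2BGR))
    return im,d,P
def px2w(P,u,v,z):  # depth z along the axis
    c=np.linalg.inv(P['K'])@np.array([u,v,1.])*z
    return P['R'].T@(c-P['t'])
def cloud(d,P):
    v,u=np.mgrid[:480,:640]
    c=np.stack([u*d,v*d,d],-1)@np.linalg.inv(P['K']).T
    return (c-P['t'])@P['R']
E
python3 - <<'E'
from h import *
o=observe();print(o,grasp_offset)
for n in('scene','top'):
    im,d,P=snap(n,n+'0.png');np.savez(n+'0.npz',im=im,d=d,**P);print(n,P)
E
```

```text
pics
{'time_s': 0.0, 'q': array([-8.33827133e+01,  2.18403001e+01,  7.43856074e+01, -4.82842787e-04,
        8.38583972e+01, -1.23374594e+01]), 'qvel': array([ 0.07266422,  0.05621171, -0.07063155,  0.11838346, -0.08796472,
       -0.02955089]), 'joint_efforts': array([ 1.04369734e-03, -4.48456264e+01, -2.31273115e+01, -9.20548041e-05,
        4.89825456e-03,  6.18394296e-06]), 'position': array([ 0.17859661, -0.51987674,  0.23071322]), 'tool_rot': array([[ 9.45775157e-01,  3.24821984e-01, -1.77881754e-04],
       [ 3.24821888e-01, -9.45774078e-01,  1.46062546e-03],
       [ 3.06207308e-04, -1.43920316e-03, -9.99998917e-01]]), 'ft_force': array([ 0.10505445,  0.10253495, -0.15822574]), 'wrist_torque': array([ 0.00989129,  0.01230161, -0.07038932]), 'gripper_force': 0.0, 'grip_width': 0.08586758603109364} 0.0187
scene {'K': array([[542.64764793,   0.        , 318.84614401],
       [  0.        , 542.64764793, 235.55582681],
       [  0.        ,   0.        ,   1.        ]]), 'R': array([[-0.52062373,  0.85378082, -0.00304026],
       [ 0.5426533 ,  0.32814914, -0.77320472],
       [-0.6591497 , -0.40419853, -0.63414921]]), 't': array([ 0.27814643, -0.23248384,  1.58037876])}
top {'K': array([[515.50328554,   0.        , 319.77776039],
       [  0.        , 515.50328554, 239.02059642],
       [  0.        ,   0.        ,   1.        ]]), 'R': array([[-0.02235724, -0.9995913 , -0.01781544],
       [-0.99506425,  0.0239722 , -0.09629372],
       [ 0.09668144,  0.01557465, -0.99519351]]), 't': array([0.01231928, 0.53991075, 1.08097973])}
```

View pics/top0.png

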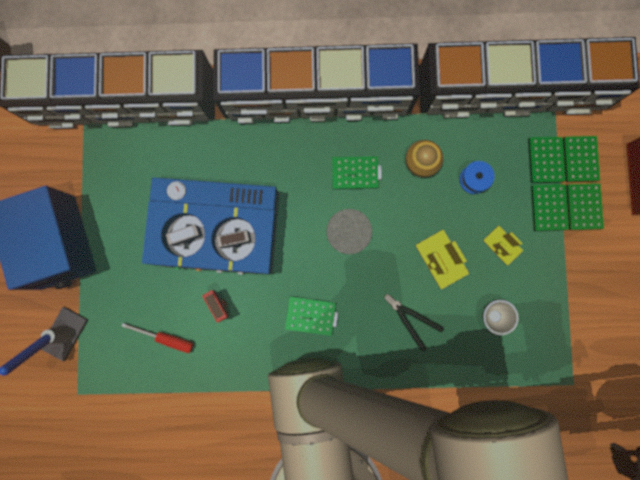

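View pics/scene0.png

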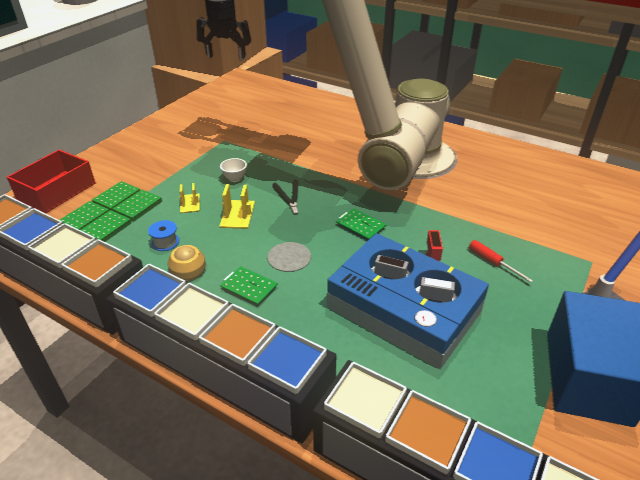

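The top view shows the station at (210,225). Its wells are at (185,235), white window, and (235,240), dark brown window. The red look-alike is at (216,305). The pad is at (349,231). The yellow caddies are at (442,260), larger, and (503,245), smaller. The scene view agrees. So the candidates are the brown-window handle at (235,240) for the spent cartridge, not the white or red one, and the caddy at (442,260), which is the larger. I'll confirm both in a crop.

Run:
```python
from h import *
for n in('top','scene'):
    Z=np.load(n+'0.npz');P={k:Z[k] for k in'KRt'};W=cloud(Z['d'],P)
    np.save(n+'W.npy',W)
    im=Z['im']
    if n=='top':
        c=cv2.resize(im[165:305,135:535],None,fx=2,fy=2,interpolation=cv2.INTER_CUBIC)
        cv2.imwrite('pics/crop.png',cv2.cvtColor(c,cv2.COLOR_RGB2BGR))
        for nm,u,v in[('spent',235,240),('clean',185,235),('mark',237,208),('mark',233,271),('pad',349,231),('cad',442,260),('cadS',503,245),('mat',300,250)]:
            print(nm,W[v-1:v+2,u-1:u+2].reshape(-1,3).mean(0).round(3))
    hsv=cv2.cvtColor(im,cv2.COLOR_RGB2HSV)
    y=(hsv[...,0]>22)&(hsv[...,0]<34)&(hsv[...,1]>150)&(hsv[...,2]>80)
    k,l,s,cc=cv2.connectedComponentsWithStats(y.astype('uint8'))
    for i in range(1,k):
        if s[i,4]>3: print(n,cc[i].round(1),s[i,4],np.nanmedian(W[l==i],0).round(3), W[l==i][:,2].max().round(3))
```

```text
spent [0.536 0.171 0.088]
clean [0.549 0.273 0.089]
mark [0.603 0.168 0.083]
mark [0.475 0.182 0.055]
pad [ 0.558 -0.064  0.007]
cad [ 0.489 -0.262  0.016]
cadS [ 0.517 -0.386  0.039]
mat [0.519 0.044 0.003]
top [414.2 152.6] 5 [ 0.716 -0.205  0.054] 1.128
top [418.6 164.3] 7 [ 0.69  -0.212  0.052] 0.054
top [503.5 244.6] 755 [ 0.519 -0.394  0.009] 1.128
top [442.7 258.7] 1617 [ 0.492 -0.264  0.009] 1.128
scene [189.8 202. ] 302 [ 0.525 -0.388  0.008] 0.059
scene [180.7 188.6] 18 [ 0.532 -0.406  0.054] 0.058
scene [236.2 209.8] 969 [ 0.504 -0.257  0.01 ] 0.823
scene [404.7 248.9] 16 [0.486 0.182 0.083] 0.086
scene [196.2 249.8] 6 [ 0.691 -0.216  0.052] 0.054
scene [195.2 256. ] 4 [ 0.707 -0.205  0.052] 0.053
scene [450.4 269.1] 18 [0.496 0.285 0.082] 0.085
scene [376.7 277.9] 19 [0.595 0.171 0.081] 0.085
scene [423.4 301.2] 19 [0.606 0.274 0.082] 0.085
```

View pics/crop.png

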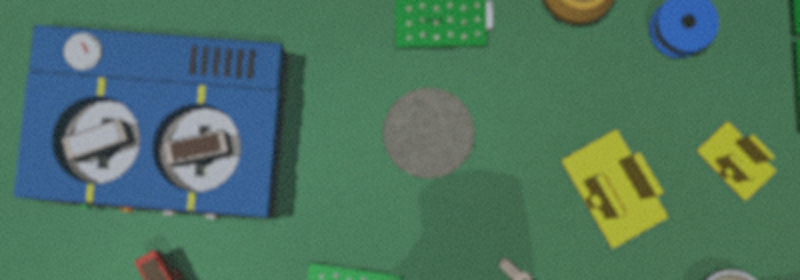

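The crop confirms it: the brown window is in the right well (crop (197,148)), the white in the left, and the larger caddy is at crop (613,188). Next is a closer wrist-camera look at each.

```bash
cat >> h.py <<'E'
from scipy.spatial.transform import Rotation as Ro
def goal(p,yaw):  # fractions from the measured pose to TCP p, tool x at yaw deg
    o=observe();R=o['tool_rot'];a=np.radians(yaw);c,s=np.cos(a),np.sin(a)
    G=np.array([[c,s,0],[s,-c,0],[0,0,-1.]])
    print('shift',(R.T@(np.array(p)-o['position'])/.5).round(4),'turn',(Ro.from_matrix(R.T@G).as_rotvec()/np.pi).round(4),
      'yaw',np.degrees(np.arctan2(R[1,0],R[0,0])).round(2),'t',round(o['time_s'],2))
E
python3 - <<'E'
from h import *
o=observe();P=camera_params('wrist');C=-P['R'].T@P['t']
print(P['K'][0], o['tool_rot'].T@(C-o['position']), o['tool_rot'].T@P['R'].T)
goal((.47,.2,.34),19); goal((.42,-.2,.34),19)
E
```

```text
[394.46641104   0.         316.89726039] [ 0.06653113  0.00111133 -0.14156859] [[-1.83956127e-04 -9.62964808e-01 -2.69627047e-01]
 [ 9.99999927e-01 -8.65439320e-05 -3.73172328e-04]
 [ 3.36017234e-04 -2.69627096e-01  9.62964753e-01]]
shift [ 1.0189 -1.1727 -0.2167] turn [-0.0004 -0.0001 -0.0003] yaw 18.95 t 0.1
shift [ 0.6645 -0.4486 -0.2177] turn [-0.0004 -0.0001 -0.0003] yaw 18.95 t 0.1
```

Run:
```python
from h import *
goal((.48,-.26,.30),19)
```

```text
shift [ 0.739  -0.296  -0.1379] turn [-0.0004 -0.0001 -0.0003] yaw 18.95 t 0.1
```

```bash
python3 -m handwheel '[[[0.74,-0.296,-0.138],[0,0,0]],[[0.74,-0.296,-0.138],[0,0,0]],[[0.74,-0.296,-0.138],[0,0,0]],[[0.74,-0.296,-0.138],[0,0,0]],[[0.74,-0.296,-0.138],[0,0,0]],[[0.74,-0.296,-0.138],[0,0,0]],[[0.74,-0.296,-0.138],[0,0,0]],[[0.74,-0.296,-0.138],[0,0,0]],[[0.74,-0.296,-0.138],[0,0,0]],[[0.74,-0.296,-0.138],[0,0,0]]]' 0.5
python3 - <<'E'
from h import *
im,d,P=snap('wrist','w1.png');np.savez('w1.npz',im=im,d=d,**P)
goal((.5,.18,.30),19)
E
```

```text
time_s: 1.1
position: [0.4811, -0.2591, 0.3]
tool_rot: [[0.945, 0.327, -0.001], [0.327, -0.945, 0.0], [-0.0, -0.0, -1.0]]
ft_force: [0.6, -0.5, -0.9]
grip_width: 0.0429
gripper_force: 0.0
shift [ 3.237e-01 -8.193e-01 -1.000e-04] turn [-0.0002  0.0003 -0.0001] yaw 18.99 t 1.15
```

View pics/w1.png

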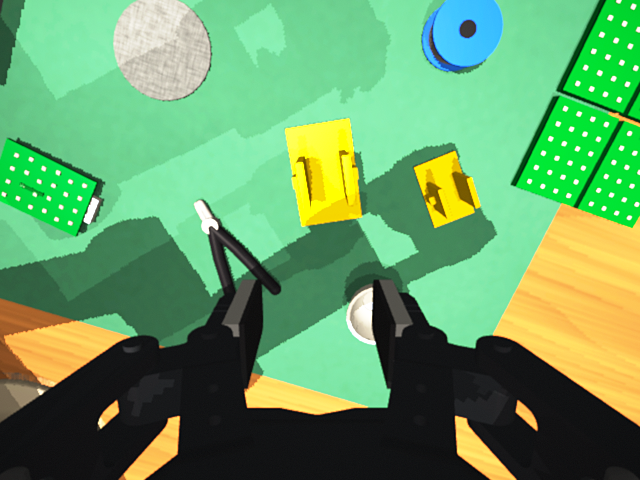

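This wrist view shows the large caddy at (323,172), with its slot running roughly up the image. The small caddy is at (447,187) and the pad at (163,48). Now over the station.

```bash
python3 -m handwheel '[[[0.324,-0.819,0],[0,0,0]],[[0.324,-0.819,0],[0,0,0]],[[0.324,-0.819,0],[0,0,0]],[[0.324,-0.819,0],[0,0,0]],[[0.324,-0.819,0],[0,0,0]],[[0.324,-0.819,0],[0,0,0]],[[0.324,-0.819,0],[0,0,0]],[[0.324,-0.819,0],[0,0,0]],[[0.324,-0.819,0],[0,0,0]],[[0.324,-0.819,0],[0,0,0]]]'
python3 - <<'E'
from h import *
im,d,P=snap('wrist','w2.png');np.savez('w2.npz',im=im,d=d,**P)
E
```

```text
time_s: 2.15
position: [0.5003, 0.1822, 0.2997]
tool_rot: [[0.945, 0.327, -0.001], [0.327, -0.945, 0.001], [-0.001, -0.001, -1.0]]
ft_force: [-0.4, -1.2, -0.3]
grip_width: 0.0427
gripper_force: 0.0
```

View pics/w2.png

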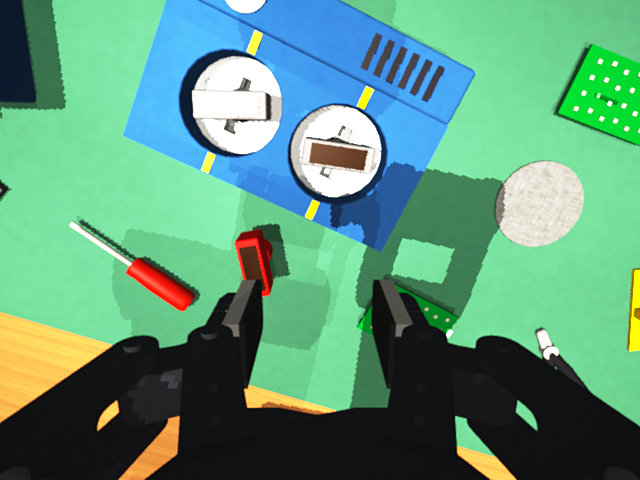

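Run:
```python
from h import *
for f in('w1','w2'):
    Z=np.load(f+'.npz');P={k:Z[k] for k in'KRt'};d=Z['d'];W=cloud(d,P);im=Z['im'];hsv=cv2.cvtColor(im,cv2.COLOR_RGB2HSV)
    def rect(m,nm):
        p=W[m][:,:2].astype('f4')*1000
        c,s,a=cv2.minAreaRect(p);print(f,nm,len(p),'c',np.round(c,1),'size',np.round(s,1),'ang',round(a,1),'z',np.median(W[m][:,2]).round(4))
    ok=d>0
    if f=='w1':
        y=(hsv[...,0]>20)&(hsv[...,0]<36)&(hsv[...,1]>120)&ok
        near=y&(np.hypot(W[...,0]-.49,W[...,1]+.262)<.075)
        rect(near&(W[...,2]<.02),'base')
        wl=near&(W[...,2]>.068)
        k,l,s,cc=cv2.connectedComponentsWithStats(wl.astype('uint8'))
        for i in range(1,k):
            if s[i,4]>15: rect(l==i,'walltop px%s'%cc[i].round())
        print(np.percentile(W[near][:,2],[1,50,98,99.5]))
        g=ok&(hsv[...,1]<60)&(hsv[...,2]>90)&(np.hypot(W[...,0]-.558,W[...,1]+.064)<.07)&(W[...,2]<.02)
        rect(g,'pad'); c,r=cv2.minEnclosingCircle(W[g][:,:2].astype('f4'));print(c,r,W[g][:,:2].mean(0))
    else:
        t=ok&(W[...,2]>.075)&(W[...,2]<.11)
        for nm,c in(('spent',(.5405,.1765)),('clean',(.551,.28))):
            r=np.hypot(W[...,0]-c[0],W[...,1]-c[1]);m=t&(r<.041)
            m=cv2.morphologyEx(m.astype('uint8'),cv2.MORPH_OPEN,np.ones((3,3)))>0
            print(im[m].mean(0).round());rect(m,nm)
        y=(hsv[...,0]>20)&(hsv[...,0]<36)&(hsv[...,1]>100)&ok&(W[...,2]>.06)
        k,l,s,cc=cv2.connectedComponentsWithStats(y.astype('uint8'))
        for i in range(1,k):
            if s[i,4]>15: rect(l==i,'mark px%s'%cc[i].round())
```

```text
w1 base 5115 c [ 491.6 -266. ] size [112.2  73.4] ang 27.9 z 0.0048
w1 walltop px[348. 179.] 458 c [ 502.3 -283.8] size [48.2  8. ] ang 27.9 z 0.0747
w1 walltop px[302. 186.] 453 c [ 481.7 -245. ] size [48.1  8. ] ang 27.8 z 0.0747
[-0.00027905  0.00505469  0.07554147  0.07608438]
w1 pad 7899 c [555.6 -65.9] size [94.7 99.8] ang 19.7 z 0.0029
(0.5574672818183899, -0.06515626609325409) 0.05037185177206993 [ 0.55818521 -0.06547129]
[161. 134. 119.]
w2 spent 1939 c [539.9 175.9] size [24.2 63.9] ang 10.6 z 0.0852
[247. 245. 244.]
w2 clean 2146 c [550.5 279.4] size [24.  64.5] ang 18.0 z 0.0852
w2 mark px[254.  43.] 194 c [604.8 273. ] size [ 7.5 17.7] ang 87.1 z 0.0796
w2 mark px[365.  98.] 177 c [594.4 169.7] size [ 7.2 18.4] ang 86.1 z 0.0796
w2 mark px[208. 162.] 143 c [495.4 284.5] size [ 6.6 18.1] ang 84.8 z 0.0797
w2 mark px[312. 209.] 151 c [484.9 180.9] size [ 7.6 19. ] ang 84.4 z 0.0797
```

The wrist view shows the brown window at (338,155), the white at (230,105) and the yellow mark pairs on both rims. Two views agree on the heights. Measured values:

| Item | Position (m) | Angle |
|---|---|---|
| Spent cartridge | (0.540, 0.176), top z 0.085 | handle at 100.6° |
| Release line | – | −5.9° |
| Caddy slot | (0.492, −0.265) | 27.9° |
| Pad | (0.557, −0.065) | – |

Run:
```python
from h import *
goal((.540,.1758,.16),100.6)
```

```text
shift [0.0721 0.0339 0.2794] turn [-2.000e-04  3.000e-04 -4.532e-01] yaw 19.03 t 2.2
```

```bash
python3 -m handwheel '[[[0.072,0.034,0.279],[0,0,-0.453]],[[0.072,0.034,0.279],[0,0,-0.453]],[[0.072,0.034,0.279],[0,0,-0.453]],[[0.072,0.034,0.279],[0,0,-0.453]],[[0.072,0.034,0.279],[0,0,-0.453]],[[0.072,0.034,0.279],[0,0,-0.453]],[[0.072,0.034,0.279],[0,0,-0.453]],[[0.072,0.034,0.279],[0,0,-0.453]],[[0.072,0.034,0.279],[0,0,-0.453]],[[0.072,0.034,0.279],[0,0,-0.453]]]' 0.5
python3 - <<'E'
from h import *
goal((.540,.1758,.05),100.6)
im,d,P=snap('wrist','w3.png')
W=cloud(d,P);m=(d>0)&(W[...,2]>.077)&(W[...,2]<.1)&(np.hypot(W[...,0]-.54,W[...,1]-.176)<.041)
m=cv2.morphologyEx(m.astype('uint8'),cv2.MORPH_OPEN,np.ones((3,3)))>0
print(m.sum(),cv2.minAreaRect(W[m][:,:2].astype('f4')*1000),np.median(W[m][:,2]))
E
```

```text
time_s: 3.2
position: [0.5405, 0.1727, 0.1607]
tool_rot: [[-0.184, 0.983, -0.001], [0.983, 0.184, -0.001], [-0.0, -0.001, -1.0]]
ft_force: [-0.2, -0.0, 0.2]
grip_width: 0.0429
gripper_force: 0.0
shift [0.0063 0.0003 0.2214] turn [-0.0002  0.0001  0.    ] yaw 100.6 t 3.2
4431 ((539.3168334960938, 175.75152587890625), (23.99763298034668, 64.00920867919922), 10.667917251586914) 0.08521182772444393
```

```bash
python3 -m handwheel '[[[0,0,0.05],[0,0,0]],[[0,0,0.1],[0,0,0]],[[0,0,0.14],[0,0,0]],[[0,0,0.14],[0,0,0]],[[0,0,0.14],[0,0,0]]]' 0.5
python3 - <<'E'
from h import *
goal((.5397,.1758,.05),100.6)
E
```

```text
time_s: 3.75
position: [0.5407, 0.1742, 0.0913]
tool_rot: [[-0.18, 0.984, 0.0], [0.984, 0.18, -0.0], [-0.0, 0.0, -1.0]]
ft_force: [0.3, -1.5, -0.5]
grip_width: 0.0428
gripper_force: 0.0
shift [ 0.0035 -0.0014  0.0827] turn [ 0.      0.0001 -0.0014] yaw 100.34 t 3.75
```

Clear of contact. I'll go to grip depth and then close.

```bash
python3 -m handwheel '[[[0.003,-0.001,0.04],[0,0,-0.001]],[[0.003,-0.001,0.082],[0,0,-0.001]],[[0.003,-0.001,0.082],[0,0,-0.001]],[[0.003,-0.001,0.082],[0,0,-0.001]]]' 0.5
python3 - <<'E'
from h import *
goal((.5397,.1758,.05),100.6)
E
python3 -m handwheel '[[[0,0,0],[0,0,0]],[[0,0,0],[0,0,0]],[[0,0,0],[0,0,0]],[[0,0,0],[0,0,0]],[[0,0,0],[0,0,0]],[[0,0,0],[0,0,0]]]' 0 70
python3 - <<'E'
from h import *
goal((.5397,.1758,.05),100.6);o=observe();print(o['wrist_torque'])
E
```

```text
time_s: 4.15
position: [0.5402, 0.1766, 0.0511]
tool_rot: [[-0.184, 0.983, 0.002], [0.983, 0.184, 0.0], [-0.0, 0.002, -1.0]]
ft_force: [0.1, 0.0, 0.0]
grip_width: 0.0426
gripper_force: 0.0
shift [-0.0013 -0.0013  0.0023] turn [0.0005 0.0001 0.0002] yaw 100.63 t 4.15
time_s: 4.75
position: [0.5403, 0.1769, 0.0514]
tool_rot: [[-0.185, 0.983, 0.003], [0.983, 0.185, 0.0], [-0.0, 0.003, -1.0]]
ft_force: [-1.1, -0.9, 8.1]
grip_width: 0.023
gripper_force: 68.5
shift [-0.0019 -0.0016  0.0029] turn [0.0009 0.0002 0.0004] yaw 100.68 t 4.75
[-0.16907649  0.21114057  0.02006625]
```

```bash
python3 -m handwheel '[[[0,0,0],[0,0,-0.04]],[[0,0,0],[0,0,-0.08]],[[0,0,0],[0,0,-0.12]],[[0,0,0],[0,0,-0.16]],[[0,0,0],[0,0,-0.2]],[[0,0,0],[0,0,-0.24]],[[0,0,0],[0,0,-0.28]],[[0,0,0],[0,0,-0.32]],[[0,0,0],[0,0,-0.36]],[[0,0,0],[0,0,-0.38]]]'
python3 - <<'E'
from h import *
goal((.5397,.1758,.05),174.1);o=observe();print(o['wrist_torque'])
E
```

```text
time_s: 5.75
position: [0.5407, 0.177, 0.0514]
tool_rot: [[-0.983, 0.185, 0.004], [0.185, 0.983, 0.0], [-0.004, 0.001, -1.0]]
ft_force: [-0.5, 1.0, 6.3]
grip_width: 0.0235
gripper_force: 68.7
shift [ 0.0015 -0.0028  0.0029] turn [ 0.0003  0.0012 -0.0266] yaw 169.32 t 5.75
[ 0.11379744 -0.05598002 -0.04556731]
```

```bash
python3 -m handwheel '[[[0,0,0],[0,0,-0.015]],[[0,0,0],[0,0,-0.03]],[[0,0,0],[0,0,-0.035]],[[0,0,0],[0,0,-0.035]],[[0,0,0],[0,0,-0.035]]]'
python3 - <<'E'
from h import *
goal((.5397,.1758,.05),174.1);o=observe();print(o['wrist_torque'])
E
```

```text
time_s: 6.25
position: [0.5404, 0.177, 0.0514]
tool_rot: [[-0.997, 0.081, 0.003], [0.081, 0.997, 0.0], [-0.003, 0.0, -1.0]]
ft_force: [-0.3, -0.4, 6.1]
grip_width: 0.023
gripper_force: 69.0
shift [ 0.0013 -0.0024  0.0029] turn [0.0002 0.001  0.0071] yaw 175.37 t 6.25
[-0.09253608  0.10099041 -0.058572  ]
```

```bash
python3 -m handwheel '[[[0,0,0],[0,0,-0.01]],[[0,0,0],[0,0,-0.015]],[[0,0,0],[0,0,-0.015]]]'
python3 - <<'E'
from h import *
goal((.5397,.1758,.05),174.1);o=observe();print(o['wrist_torque'],o['ft_force'])
im,d,P=snap('wrist','w4.png')
E
```

```text
time_s: 6.55
position: [0.5405, 0.1769, 0.0514]
tool_rot: [[-0.999, 0.037, 0.003], [0.037, 0.999, 0.001], [-0.003, 0.001, -1.0]]
ft_force: [-1.4, -1.4, 7.4]
grip_width: 0.023
gripper_force: 70.7
shift [ 0.0014 -0.0022  0.0029] turn [0.0005 0.0009 0.0209] yaw 177.87 t 6.55
[-0.13504558  0.13462162 -1.71832725] [-1.42476586 -1.4340655   7.43916293]
```

View pics/w4.png

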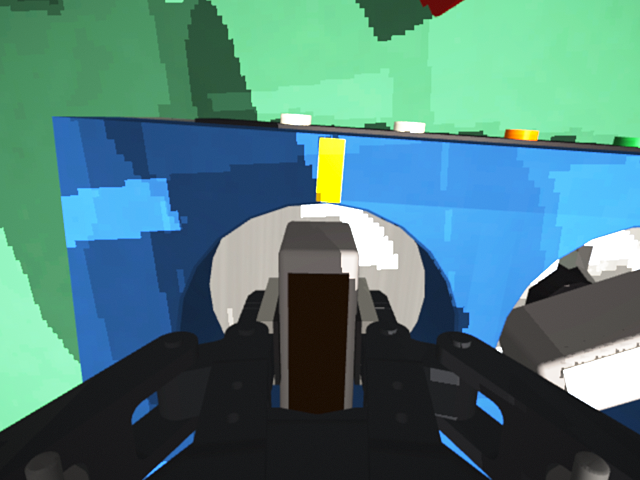

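The view shows the clogged handle almost in line with the yellow mark at (330,170). The 1.7 N m reaction is the stop. I'll relax it slightly and lift a little as a test.

```bash
python3 -m handwheel '[[[0,0,0],[0,0,0.01]],[[0,0,0],[0,0,0.01]],[[0,0,-0.01],[0,0,0.01]],[[0,0,-0.02],[0,0,0.01]],[[0,0,-0.03],[0,0,0.01]],[[0,0,-0.03],[0,0,0.01]]]'
python3 - <<'E'
from h import *
goal((.5397,.1758,.05),175);o=observe();print(o['wrist_torque'],o['ft_force'])
E
```

```text
time_s: 7.2
position: [0.5401, 0.177, 0.0662]
tool_rot: [[-0.998, 0.064, 0.002], [0.064, 0.998, 0.0], [-0.002, 0.0, -1.0]]
ft_force: [0.0, 0.1, -1.5]
grip_width: 0.0231
gripper_force: 70.9
shift [ 0.0007 -0.0024  0.0323] turn [0.0001 0.0007 0.0072] yaw 176.3 t 7.2
[-0.07844243 -0.01483133 -0.0056984 ] [ 1.42337869e-03  1.17930325e-01 -1.51707172e+00]
```

Lugs are passing through the notches. Now the full lift, then over to the pad.

```bash
python3 -m handwheel '[[[0,0,-0.04],[0,0,0]],[[0,0,-0.08],[0,0,0]],[[0,0,-0.14],[0,0,0]],[[0,0,-0.22],[0,0,0]],[[0,0,-0.24],[0,0,0]],[[0,0,-0.24],[0,0,0]]]'
python3 - <<'E'
from h import *
goal((.5575,-.0653,.13),176)
o=observe();print(o['ft_force'],o['grip_width'])
E
```

```text
time_s: 7.8
position: [0.54, 0.177, 0.1865]
tool_rot: [[-0.998, 0.065, 0.004], [0.065, 0.998, 0.0], [-0.004, 0.001, -1.0]]
ft_force: [-0.0, -0.3, -1.2]
grip_width: 0.0233
gripper_force: 70.9
shift [-0.0658 -0.4813  0.113 ] turn [0.0002 0.0012 0.0016] yaw 176.29 t 7.8
[-0.01427    -0.30356926 -1.2346995 ] 0.02332228785796297
```

```bash
python3 -m handwheel '[[[-0.006,-0.04,0],[0,0.001,0]],[[-0.016,-0.12,0.02],[0,0.001,0]],[[-0.03,-0.22,0.05],[0,0.001,0]],[[-0.044,-0.32,0.08],[0,0.001,0]],[[-0.055,-0.4,0.1],[0,0.001,0]],[[-0.066,-0.46,0.113],[0,0.001,0]],[[-0.066,-0.481,0.113],[0,0.001,0]],[[-0.066,-0.481,0.113],[0,0.001,0]],[[-0.066,-0.481,0.113],[0,0.001,0]]]'
python3 - <<'E'
from h import *
goal((.5575,-.0653,.037),176)
o=observe();print(o['ft_force'],o['grip_width'])
E
```

```text
time_s: 8.7
position: [0.5565, -0.0641, 0.128]
tool_rot: [[-0.998, 0.064, -0.004], [0.064, 0.998, 0.001], [0.004, 0.001, -1.0]]
ft_force: [0.5, 0.1, -1.3]
grip_width: 0.0231
gripper_force: 70.9
shift [-0.0029 -0.0023  0.182 ] turn [ 0.0002 -0.0013  0.0017] yaw 176.31 t 8.7
[ 0.46946506  0.1268878  -1.30861711] 0.023050123373687677
```

```bash
python3 -m handwheel '[[[-0.001,-0.001,0.06],[0,0,0]],[[-0.001,-0.001,0.12],[0,0,0]],[[-0.001,-0.001,0.16],[0,0,0]],[[-0.001,-0.001,0.17],[0,0,0]],[[-0.001,-0.001,0.17],[0,0,0]],[[-0.001,-0.001,0.17],[0,0,0]]]'
python3 - <<'E'
from h import *
goal((.5575,-.0653,.0355),176)
o=observe();print(o['ft_force'],o['wrist_torque'],o['grip_width'])
E
```

```text
time_s: 9.3
position: [0.5576, -0.0653, 0.0445]
tool_rot: [[-0.998, 0.064, -0.001], [0.064, 0.998, -0.0], [0.001, -0.0, -1.0]]
ft_force: [0.8, -0.1, -1.1]
grip_width: 0.0235
gripper_force: 70.9
shift [ 0.0002 -0.0001  0.018 ] turn [-0.0001 -0.0004  0.0018] yaw 176.33 t 9.3
[ 0.75347213 -0.10742853 -1.09667275] [-0.0089441  0.0261265 -0.0789927] 0.023525885500852658
```

```bash
python3 -m handwheel '[[[0,0,0.008],[0,0,0]],[[0,0,0.014],[0,0,0]],[[0,0,0.018],[0,0,0]],[[0,0,0.018],[0,0,0]],[[0,0,0.018],[0,0,0]]]'
python3 - <<'E'
from h import *
o=observe();print(o['ft_force'],o['wrist_torque'],o['position'])
E
```

```text
time_s: 9.8
position: [0.5571, -0.0657, 0.0354]
tool_rot: [[-0.998, 0.065, -0.002], [0.065, 0.998, -0.0], [0.002, -0.0, -1.0]]
ft_force: [-3.2, 0.6, 8.7]
grip_width: 0.0229
gripper_force: 72.3
[-3.17390286  0.56122175  8.6949525 ] [ 0.2177198   0.50450356 -0.03341243] [ 0.55712846 -0.0657357   0.03544121]
```

Standing on the pad (10 N contact). Release and rise straight up.

```bash
python3 -m handwheel '[[[0,0,0],[0,0,0]],[[0,0,0],[0,0,0]],[[0,0,0],[0,0,0]],[[0,0,0],[0,0,0]],[[0,0,-0.05],[0,0,0]],[[0,0,-0.12],[0,0,0]],[[0,0,-0.2],[0,0,0]],[[0,0,-0.28],[0,0,0]],[[0,0,-0.33],[0,0,0]],[[0,0,-0.33],[0,0,0]]]' 0.55
python3 - <<'E'
from h import *
im,d,P=snap('wrist','w5.png')
W=cloud(d,P);m=(d>0)&(W[...,2]>.055)&(W[...,2]<.1)&(np.hypot(W[...,0]-.557,W[...,1]+.065)<.05)
m=cv2.morphologyEx(m.astype('uint8'),cv2.MORPH_OPEN,np.ones((3,3)))>0
r=cv2.minAreaRect(W[m][:,:2].astype('f4')*1000)
print(m.sum(),r,np.percentile(W[m][:,2],[2,50,98]))
goal((.5571,-.0657,.16),86.3)
E
```

```text
time_s: 10.8
position: [0.5588, -0.0661, 0.203]
tool_rot: [[-0.998, 0.065, 0.004], [0.065, 0.998, -0.002], [-0.004, -0.002, -1.0]]
ft_force: [-0.2, -0.7, 0.1]
grip_width: 0.047
gripper_force: 0.0
2913 ((555.0325317382812, -67.51788330078125), (23.907197952270508, 63.51673126220703), 86.0150375366211) [0.06487083 0.06921274 0.07079909]
shift [0.0016 0.0004 0.0811] turn [-2.000e-04  2.000e-04  4.999e-01] yaw 176.27 t 10.85
```

View pics/w5.png

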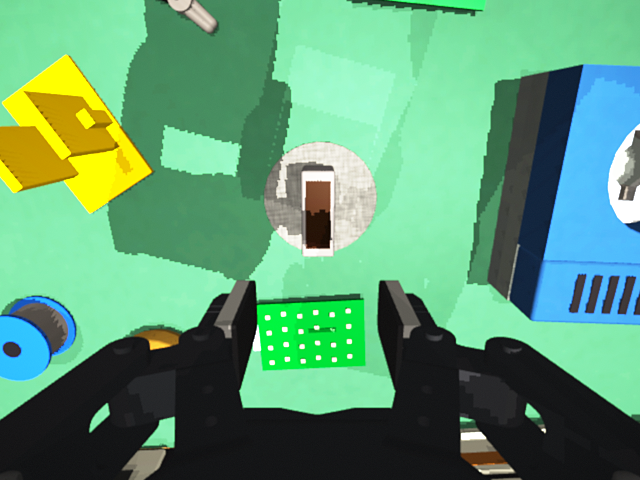

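The clogged cartridge stands upright in the middle of the pad at (320,210), and its handle is at 176°. I'll turn the tool 90° and open fully to take it by its ends.

```bash
python3 -m handwheel '[[[0,0,0.06],[0,0,0.499]],[[0,0,0.06],[0,0,0.499]],[[0,0,0.06],[0,0,0.499]],[[0,0,0.06],[0,0,0.499]],[[0,0,0.06],[0,0,0.499]],[[0,0,0.06],[0,0,0.499]],[[0,0,0.06],[0,0,0.499]],[[0,0,0.06],[0,0,0.499]],[[0,0,0.06],[0,0,0.499]],[[0,0,0.06],[0,0,0.499]]]' 1
python3 -m handwheel '[[[0,0,0],[0,0,0]],[[0,0,0],[0,0,0]],[[0,0,0],[0,0,0]]]' 1
python3 - <<'E'
from h import *
im,d,P=snap('wrist','w6.png')
W=cloud(d,P);m=(d>0)&(W[...,2]>.064)&(W[...,2]<.08)&(np.hypot(W[...,0]-.557,W[...,1]+.065)<.045)
m=cv2.morphologyEx(m.astype('uint8'),cv2.MORPH_OPEN,np.ones((3,3)))>0
r=cv2.minAreaRect(W[m][:,:2].astype('f4')*1000)
print(m.sum(),r,np.percentile(W[m][:,2],[2,50,98]))
goal((.5568,-.066,.032),86.2)
E
```

```text
time_s: 11.85
position: [0.5568, -0.0656, 0.1676]
tool_rot: [[0.001, 1.0, -0.006], [1.0, -0.001, 0.001], [0.001, -0.006, -1.0]]
ft_force: [0.4, 0.4, 0.3]
grip_width: 0.085
gripper_force: 0.0
time_s: 12.15
position: [0.5572, -0.0657, 0.1688]
tool_rot: [[-0.009, 1.0, -0.004], [1.0, 0.009, 0.001], [0.001, -0.004, -1.0]]
ft_force: [-0.5, -0.7, -0.7]
grip_width: 0.0852
gripper_force: 0.0
3653 ((555.5377197265625, -66.97425079345703), (24.57538604736328, 64.05976867675781), 86.23218536376953) [0.06628274 0.06918447 0.07077389]
shift [-6.000e-04  1.000e-04  2.738e-01] turn [-0.0012 -0.0001  0.0237] yaw 90.46 t 12.2
```

```bash
python3 -m handwheel '[[[-0.001,-0.001,0.05],[0,0,0.0237]],[[-0.001,-0.001,0.12],[0,0,0.0237]],[[-0.001,-0.001,0.18],[0,0,0.0237]],[[-0.001,-0.001,0.23],[0,0,0.0237]],[[-0.001,-0.001,0.26],[0,0,0.0237]],[[-0.001,-0.001,0.274],[0,0,0.0237]],[[-0.001,-0.001,0.274],[0,0,0.0237]],[[-0.001,-0.001,0.274],[0,0,0.0237]]]' 1
python3 - <<'E'
from h import *
goal((.556,-.0664,.032),86.2)
print(observe()['ft_force'],observe()['position'])
E
```

```text
time_s: 13.0
position: [0.5569, -0.0664, 0.0331]
tool_rot: [[0.068, 0.998, -0.002], [0.998, -0.068, -0.0], [-0.0, -0.002, -1.0]]
ft_force: [-0.1, 0.9, 0.1]
grip_width: 0.0855
gripper_force: 0.0
shift [-0.0001 -0.0018  0.0021] turn [-0.0006  0.0001 -0.0006] yaw 86.09 t 13.0
[-0.0682713   0.86005681  0.07507278] [ 0.5569182  -0.06638854  0.03307284]
```

```bash
python3 -m handwheel '[[[0,-0.001,0],[0,0,0]],[[0,-0.001,0],[0,0,0]],[[0,-0.001,0],[0,0,0]],[[0,-0.001,0],[0,0,0]],[[0,-0.001,0],[0,0,0]]]' 0 60
python3 -m handwheel '[[[0,0,-0.02],[0,0,0]],[[0,0,-0.06],[0,0,0]],[[0,0,-0.12],[0,0,0]],[[0,0,-0.2],[0,0,0]],[[0,0,-0.26],[0,0,0]],[[0,0,-0.26],[0,0,0]],[[0,0,-0.26],[0,0,0]]]'
python3 - <<'E'
from h import *
goal((.492,-.2645,.165),117.9)
o=observe();print(o['ft_force'],o['grip_width'])
E
```

```text
time_s: 13.5
position: [0.5565, -0.0664, 0.0335]
tool_rot: [[0.068, 0.998, -0.001], [0.998, -0.068, -0.001], [-0.001, -0.001, -1.0]]
ft_force: [-0.6, 0.4, 7.0]
grip_width: 0.063
gripper_force: 66.0
time_s: 14.2
position: [0.5562, -0.0662, 0.1629]
tool_rot: [[0.069, 0.998, -0.002], [0.998, -0.069, -0.0], [-0.0, -0.002, -1.0]]
ft_force: [0.4, 0.6, -1.9]
grip_width: 0.0633
gripper_force: 65.9
shift [-0.4045 -0.1009 -0.0039] turn [-7.000e-04 -1.000e-04 -1.769e-01] yaw 86.07 t 14.2
[ 0.3688796   0.57829978 -1.88721603] 0.06326724149513713
```

```bash
python3 -m handwheel '[[[-0.04,-0.01,0],[0,0,-0.02]],[[-0.1,-0.025,0],[0,0,-0.05]],[[-0.18,-0.045,0],[0,0,-0.085]],[[-0.26,-0.065,0],[0,0,-0.12]],[[-0.34,-0.085,0],[0,0,-0.15]],[[-0.39,-0.097,0],[0,0,-0.177]],[[-0.404,-0.101,0],[0,0,-0.177]],[[-0.404,-0.101,0],[0,0,-0.177]],[[-0.404,-0.101,0],[0,0,-0.177]],[[-0.404,-0.101,0],[0,0,-0.177]]]'
python3 - <<'E'
from h import *
goal((.492,-.2645,.115),117.9)
im,d,P=snap('wrist','w7.png')
o=observe();print(o['ft_force'],o['grip_width'])
E
```

```text
time_s: 15.2
position: [0.4925, -0.263, 0.1623]
tool_rot: [[-0.469, 0.883, -0.004], [0.883, 0.469, 0.001], [0.002, -0.003, -1.0]]
ft_force: [0.4, -0.2, -1.3]
grip_width: 0.0631
gripper_force: 65.8
shift [-0.0025 -0.002   0.0946] turn [-0.0009 -0.0008  0.0004] yaw 117.97 t 15.2
[ 0.39238142  0.17075325 -1.60842701] 0.06316157722199628
```

View pics/w7.png

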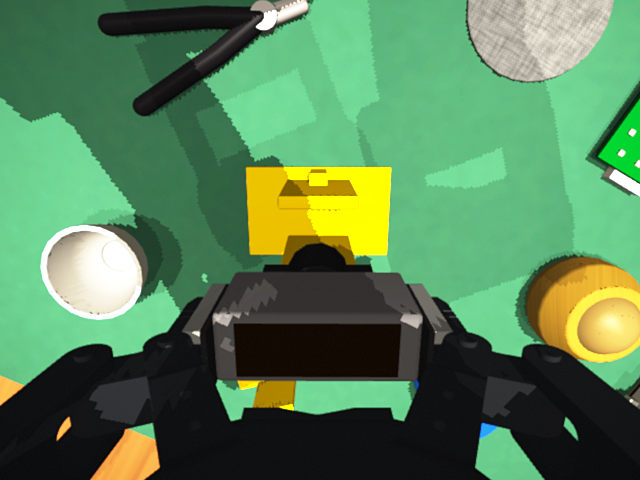

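The cartridge hangs upright (barrel at (318,258)), aligned with the caddy base (columns 247–391). Now lower it in stages.

```bash
python3 -m handwheel '[[[-0.001,-0.001,0.04],[0,0,0]],[[-0.001,-0.001,0.08],[0,0,0]],[[-0.001,-0.001,0.11],[0,0,0]],[[-0.001,-0.001,0.11],[0,0,0]],[[-0.001,-0.001,0.11],[0,0,0]],[[-0.001,-0.001,0.11],[0,0,0]]]'
python3 - <<'E'
from h import *
goal((.492,-.2645,.036),117.9)
im,d,P=snap('wrist','w8.png');W=cloud(d,P)
a=np.radians(27.9);ex=np.array([np.cos(a),np.sin(a)]);ey=np.array([-ex[1],ex[0]])
hsv=cv2.cvtColor(im,cv2.COLOR_RGB2HSV)
q=W[...,:2]-np.array([.492,-.2645]);X=q@ex*1000;Y=q@ey*1000
y=(hsv[...,0]>20)&(hsv[...,0]<36)&(hsv[...,1]>120)&(d>0)&(np.abs(W[...,2]-.075)<.006)&(abs(X)<40)&(abs(Y)<40)
for s in(1,-1):
    m=y&(Y*s>0)
    if m.sum()>20: print('wall',s,m.sum(),np.percentile(X[m],[2,98]).round(1),np.percentile(Y[m],[2,98]).round(1))
zt=.06+.0365+.0
m=(d>0)&(W[...,2]>.088)&(W[...,2]<.16)&(abs(X)<32)&(abs(Y)<25)
print('handle',m.sum(),np.median(W[m][:,2]),np.percentile(X[m],[2,98]),np.percentile(Y[m],[2,98]))
print(observe()['ft_force'])
E
```

```text
time_s: 15.85
position: [0.4923, -0.265, 0.1085]
tool_rot: [[-0.469, 0.883, -0.002], [0.883, 0.469, -0.001], [-0.0, -0.002, -1.0]]
ft_force: [0.3, 0.2, -1.0]
grip_width: 0.0631
gripper_force: 65.9
shift [0.0012 0.0003 0.1451] turn [-0.0006  0.      0.0002] yaw 117.94 t 15.85
wall 1 2042 [-23.6  22. ] [12.2 26.1]
handle 23240 0.14371278042361024 [-30.62241966  30.43190407] [-10.75828608  12.23590059]
[-0.36004537 -0.66074726 -0.62862254]
```

```bash
python3 -m handwheel '[[[0,0,0.03],[0,0,0]],[[0,0,0.06],[0,0,0]],[[0,0,0.09],[0,0,0]],[[0,0,0.11],[0,0,0]],[[0,0,0.125],[0,0,0]],[[0,0,0.125],[0,0,0]],[[0,0,0.125],[0,0,0]]]'
python3 -m handwheel '[[[0,0,0.008],[0,0,0]],[[0,0,0.015],[0,0,0]],[[0,0,0.02],[0,0,0]],[[0,0,0.02],[0,0,0]],[[0,0,0.02],[0,0,0]]]'
python3 - <<'E'
from h import *
goal((.492,-.2645,.036),117.9);o=observe();print(o['ft_force'],o['position'],o['wrist_torque'])
E
```

```text
time_s: 16.6
position: [0.4918, -0.2651, 0.0455]
tool_rot: [[-0.468, 0.884, -0.003], [0.884, 0.468, -0.0], [0.001, -0.002, -1.0]]
ft_force: [0.3, 1.0, -0.7]
grip_width: 0.0632
gripper_force: 65.9
time_s: 17.1
position: [0.4916, -0.265, 0.0355]
tool_rot: [[-0.468, 0.884, -0.003], [0.884, 0.468, -0.0], [0.001, -0.003, -1.0]]
ft_force: [-1.9, 1.7, 5.6]
grip_width: 0.0633
gripper_force: 66.3
shift [ 0.0005  0.0012 -0.0011] turn [-0.0008 -0.0004  0.0001] yaw 117.93 t 17.1
[-1.85439286  1.7361862   5.59257787] [ 0.49159668 -0.26502222  0.03545456] [ 0.16289485  0.30049179 -0.02535708]
```

Contact on the slot floor (6.5 N at the expected height). Release, wait, then rise.

```bash
python3 -m handwheel '[[[0,0,0],[0,0,0]],[[0,0,0],[0,0,0]],[[0,0,0],[0,0,0]],[[0,0,0],[0,0,0]],[[0,0,-0.04],[0,0,0]],[[0,0,-0.1],[0,0,0]],[[0,0,-0.18],[0,0,0]],[[0,0,-0.26],[0,0,0]],[[0,0,-0.36],[0,0,0]],[[-0.06,0,-0.42],[0,0,0]]]' 0.95
python3 -m handwheel '[[[-0.06,0,-0.05],[0,0,0]],[[-0.06,0,-0.05],[0,0,0]],[[-0.06,0,-0.05],[0,0,0]]]'
python3 - <<'E'
from h import *
im,d,P=snap('wrist','w9.png');W=cloud(d,P)
a=np.radians(27.9);ex=np.array([np.cos(a),np.sin(a)]);ey=np.array([-ex[1],ex[0]])
q=W[...,:2]-np.array([.492,-.2645]);X=q@ex*1000;Y=q@ey*1000
hsv=cv2.cvtColor(im,cv2.COLOR_RGB2HSV);yl=(hsv[...,0]>20)&(hsv[...,0]<36)&(hsv[...,1]>120)
b=(d>0)&(abs(W[...,2]-.073)<.008)&(abs(X)<45)&(abs(Y)<40)
for n,m in(('wall+',b&yl&(Y>0)),('wall-',b&yl&(Y<0)),('handle',b&~yl)):
    if m.sum()>20: print(n,m.sum(),np.percentile(X[m],[2,98]).round(1),np.percentile(Y[m],[2,98]).round(1),np.percentile(W[m][:,2],[5,50,95]).round(4))
im,d,P=snap('top','top9.png');print(observe()['time_s'],observe()['position'])
A=np.hstack([cv2.imread('pics/w9.png')[:,:],cv2.imread('pics/top9.png')]);cv2.imwrite('pics/final.png',cv2.resize(A,(800,300),interpolation=cv2.INTER_AREA))
E
```

```text
time_s: 18.1
position: [0.5062, -0.29, 0.2496]
tool_rot: [[-0.47, 0.883, 0.0], [0.883, 0.47, -0.002], [-0.002, -0.001, -1.0]]
ft_force: [1.0, -0.4, 0.4]
grip_width: 0.081
gripper_force: 0.0
time_s: 18.4
position: [0.5202, -0.318, 0.2692]
tool_rot: [[-0.468, 0.884, -0.004], [0.884, 0.468, 0.001], [0.003, -0.003, -1.0]]
ft_force: [-0.7, 0.5, -0.3]
grip_width: 0.0812
gripper_force: 0.0
wall+ 714 [-27.2  22.6] [12.  25.9] [0.0691 0.0746 0.0759]
wall- 579 [-28.8  21.9] [-25.4 -14. ] [0.0731 0.0747 0.0761]
handle 2194 [-32.7  27.8] [-11.6  11.2] [0.0696 0.0712 0.0726]
18.5 [ 0.51985856 -0.31708531  0.26862777]
```

View pics/final.png

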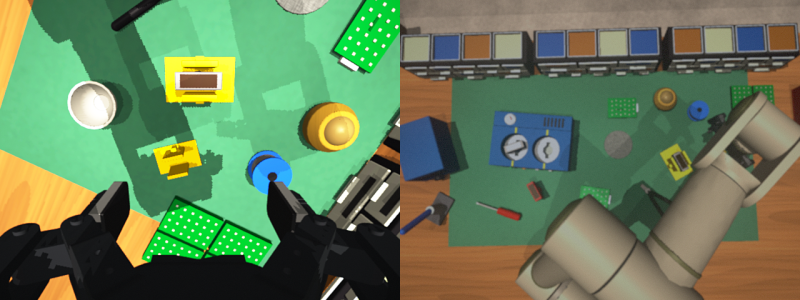

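Run:
```python
from h import *
im,d,P=snap('wrist');W=cloud(d,P)
a=np.radians(27.9);ex=np.array([np.cos(a),np.sin(a)]);ey=np.array([-ex[1],ex[0]])
q=W[...,:2]-np.array([.492,-.2645]);X=q@ex*1000;Y=q@ey*1000;Z=W[...,2]
for n,m in(('w+',(Z>.0735)&(Y>15)),('w-',(Z>.0735)&(Y<-15)),('h',(abs(Z-.071)<.003)&(abs(Y)<13))):
    m=m&(d>0)&(Z<.08)&(abs(X)<45)&(abs(Y)<35)
    m=cv2.morphologyEx(m.astype('uint8'),cv2.MORPH_OPEN,np.ones((3,3)))>0
    r=cv2.minAreaRect(np.c_[X[m],Y[m]].astype('f4'));print(n,m.sum(),r)
# clean check
W=np.load('topW.npy');im,d,P=snap('top');V=cloud(d,P)
for nm,Q in(('before',W),('after',V)):
    m=(Q[...,2]>.081)&(Q[...,2]<.1)&(np.hypot(Q[...,0]-.5505,Q[...,1]-.2795)<.037)
    print(nm,m.sum(),cv2.minAreaRect(Q[m][:,:2].astype('f4')*1000))
```

```text
w+ 525 ((-0.8657932281494141, 22.14906120300293), (7.060511589050293, 47.15672302246094), 89.99042510986328)
w- 519 ((-0.8030853271484375, -21.911516189575195), (47.17960739135742, 7.662238597869873), 0.06092671677470207)
h 2237 ((-2.6418800354003906, -0.13579463958740234), (63.999996185302734, 23.684078216552734), 0.03414127603173256)
before 379 ((549.9662475585938, 280.4027099609375), (24.8521671295166, 64.21221923828125), 17.87166976928711)
after 383 ((550.3363647460938, 280.5428771972656), (25.034515380859375, 63.685813903808594), 17.871448516845703)
```

The cartridge stands upright in the larger caddy with the handle along the slot. It is centred to 0.3 mm across and about 2 mm along. The good cartridge has not moved, so I'm handing in.

```bash
python3 -c "
from rig import *
print(close_job())"
```

```text
the job is handed in; nothing more can be done
None
```

The clogged cartridge was unlocked, stood on the pad, taken again by its handle ends and left upright in the larger caddy's slot about 2 mm off centre lengthwise; the good one is still locked, nothing else on the bench was touched, and the job was handed in at about 19 s.

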